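# Tip the potatoes from the scoop pail into the saucepan

### The job

Pick up the small metal scoop pail by its swing handle, tip all three potatoes out of it into the deep saucepan on the range (not into the shallow pan), and stand the emptied pail back upright on its wooden board and let go. The handle swings only from lying back to straight up, where it stops, so it must be swung upright before the pail can be tipped with it. Do not bump hard against the pans or shift the things standing round about.

Things in the scene. Friction and masses are not known exactly. Their poses are not given: they have to be found in the camera images.
- board: fixed light wooden board, 220 x 220 x 15 mm, lying on the worktop to the left of the range; origin at the centre of its underside, z up
- pail: open bright-metal scoop pail on the board, about 0.3 kg; origin at the centre of its underside, z up, pouring lip toward -x. Floor x -36..54 mm, 124 mm wide in y, walls 4 mm; back wall at x = 52 mm, 88 mm high; the front is a ramp rising from x = -35 mm at 24 degrees to the lip at x = -105, z = 33 mm (tip it well past 24 degrees, about 45 to 50)
- pail_lip (a point): middle of the pail's pouring lip, at (-105, 0, 33) mm in the pail's frame; axes as the pail's
- bail (a joint): swing handle's angle (rad) about the pail's y axis through (0, 0, 74) mm: 0 = straight up, at its stop; positive = lying back toward +x, away from the lip (to 1.0). Light friction holds it where left. It cannot pass upright, so leaning the upright handle on toward the lip tips the pail with it
- handle_grip (a point): centre of the handle's wooden grip, 100 mm from the hinge: a bar along y, 74 mm long (y), 18 mm thick (x, to be gripped across) and 24 mm deep (z, which points away from the hinge along the handle); axes turn with the handle
- potato_a: brown potato, a slightly flattened round lump about 34 mm across and 31 mm thick, 45 g, loose in the pail at the start; origin at its centre, orientation arbitrary
- potato_b: brown potato, a slightly flattened round lump about 34 mm across and 31 mm thick, 45 g, loose in the pail at the start; origin at its centre, orientation arbitrary
- potato_c: brown potato, a slightly flattened round lump about 34 mm across and 31 mm thick, 45 g, loose in the pail at the start; origin at its centre, orientation arbitrary
- saucepan: deep round steel saucepan with two small side loops, 210 mm outside diameter, 75 mm high, 4 mm wall, floor 13 mm thick, open, on a coil burner of the range (coils 5 mm high), does not move; loops reach 133 mm from the axis along its x; origin at the centre of its underside
- saucepan_mouth (a point): centre of the saucepan's mouth, level with the rim, 75 mm above its underside
- low_pan: shallow round steel pan of the same diameter (210 mm) but only 32 mm high, on another front burner of the range, does not move; leave alone; origin at the centre of its underside
- mug: mug, 94 mm high, at the back of the range; leave alone; origin at its underside
- tin: half-height food tin, 75 mm across, 58 mm high, behind the board on the worktop; leave alone; origin at its underside
- salt: cylindrical canister, 71 mm across, 151 mm high, behind the board on the worktop; leave alone; origin at its underside

How it is judged (in metres and radians):
On the way, in this order (a step that is already met when the one before it is completed fails the run):
1. the pail has been lifted clear of the board by its handle, swung up (height (world z) of pail above 0.05 m and value of joint bail below 0.25 rad and distance between the grasp point and handle_grip below 0.05 m), for 0.2 s.
2. all three potatoes lie in the deep saucepan (horizontal distance between each of potato_a, potato_b, potato_c and saucepan below 0.1 m and z of potato_a in the frame of saucepan between 0 and 0.07 m and z of potato_b in the frame of saucepan between 0 and 0.07 m and z of potato_c in the frame of saucepan between 0 and 0.07 m), for 0.2 s.
At the end, for the whole second after the job is handed in: All three potatoes lie inside the saucepan (within 100 mm of its axis, below its rim by 5 mm), and the pail stands at rest, upright within 0.08 rad, on the board, its base centre within 75 mm of the board's centre (all of step 2 and horizontal distance between pail and board below 0.075 m and angle between pail's own z axis and vertical below 0.08 rad and z of pail in the frame of board between 0.01 and 0.02 m and linear speed of pail below 0.02 m/s); the robot touches nothing.
It fails at once if the mug is shoved more than 30 mm (distance of mug from where it was at the start of the episode above 0.03 m).
It fails at once if the tin is shoved more than 30 mm (distance of tin from where it was at the start of the episode above 0.03 m).
It fails at once if the canister is shoved more than 30 mm (distance of salt from where it was at the start of the episode above 0.03 m).
It fails at once if the gripper fingers or the pail press hard on the saucepan (over 20 N) (contact force between any of the fingers, pail and saucepan above 20 N).
It fails at once if the gripper fingers or the pail press hard on the shallow pan (over 20 N) (contact force between any of the fingers, pail and low_pan above 20 N).
It also fails if it takes over 70 s, if anything falls off the work surface, if the arm or the gripper's body presses on something with over 40 N, if the wrist force passes 120 N, or if a joint passes its speed limit or range.

### The arm

A 6-joint arm with a two-finger parallel gripper is mounted at the origin on a cart in front of the work surface, level with it; the furniture and walls round the work are solid. World frame = base frame: x ahead of the robot, y to its left, z up, the work surface at z = 0. Lengths are in m, angles in degrees, forces in N, time in s.
With the tool pointing down it reaches from about 0.375 to 0.9 m from the base axis. Payload 3.1 kg.
Tool frame: the origin (TCP) lies on the front face of the gripper's body, between the roots of the fingers; the fingertips stand 70 mm ahead of it and the grasp point (between the pads) lies 51 mm ahead of it (bot.tip_extent is the distance from the TCP to the fingertips, in m); z points along the fingers, x is the direction in which the jaws open and shut, and the axes are right-handed (so a half turn about z gives the same grasp; the last joint's range is limited). The gripper opens to 87 mm and grips with 3 to 60 N. Pads are 19 mm wide; open, the fingers measure 117 mm over their backs; the gripper's body (75 mm by 190 mm) begins 51 mm behind the grasp point.
Start: joints at [61.908, 30.224, 82.088, -0, 67.689, -10.227], TCP at [0.192, 0.595, 0.292] pointing down, gripper open.
Joint ranges: [-176.69, 176.69], [-43.24, 126.21], [12.49, 139.97], [-82, 262], [0, 151.66], [-163.58, 163.58]. Speed limits (degrees/s): [159.86, 159.86, 180, 180, 180, 180].

### API

Orientations are given as a 3x3 rotation matrix whose columns are the frame's x, y, z axes.
In Python, from rig import bot, viewer, ticket gives the robot as it stands. The module is installed in compiled form; this text tells all that it offers.
- The arm moves only by the tool arm_command, never from a script. Its argument "targets" is a list of rows, each an object with "rot": the turn, a rotation vector about the tool's x, y, z in degrees, a list of three; "offset": the shift along the tool's x, y, z in cm, a list of three; "gripper": the closure, from 0 (fully open) to 1 (shut). A call has 1 to 8 rows; each row is the pose to reach, as a shift and turn from the pose commanded when the call began, along the tool's axes at that moment; what a row does not reach only later rows make up. A row lasts 1/10 s, in which the tool goes at most 50 mm and 8.59 degrees, less where a joint would pass 70% of its speed; a pose out of reach is approached as far as the arm can. A call with a gripper value outside its range is refused whole. The fingers move at their own pace and stop on an object; the grip force is fixed at half the most. Time passes only in rows, so rows that repeat a pose let the fingers close. It gives the time, the measured TCP pose, the force and the opening at its end, in the units of the state.
- bot.read_state(): the state, without advancing time (a new reading comes with each control period).
- viewer.capture(name): name is "side" or "top"; returns a dict with "frame" (420x560x3 uint8, red, green, blue), "fx", "fy", "cx", "cy" (pixels), "view" (4x4, takes a point from world to camera coordinates). Camera axes: x right, y down, z forward; pixel columns grow to the right and rows downward; lengths in m; the calibration is good to about 2 mm. A picture is of the moment at which its call begins. There is no depth.
- ticket.hand_in(): hands the job in, once; it reports no verdict.
The state is a dict: "time_s": time; "joint_positions": joint angles; "qvel": joint speeds; "tau": joint torques, N m; "position": TCP position; "tcp_rot": TCP orientation; "force": force on the tool from outside, world axes, zero at the start; "moment": the same for the moment, N m; "opening": opening from 0.0 (shut) to 1.0 (fully open).
Only numpy, scipy, OpenCV 4.12 (cv2) and the standard library are available. Lean on these libraries where they do the work, as an engineer would, in place of code of your own. Each camera call takes 0.05 s, during which the arm holds its last target. There are 200 camera calls.

## Working session

There is one attempt and no reset: what is moved stays moved. The work goes in short steps, Python scripts to look and compute and a tool call to move; the robot and the scene stay as the last step left them, time stands still between calls to the robot, and variables do not carry over. Pictures are saved under pics/ and viewed, about 8 in all and at most 12, crops included, and the job is handed in when it is done.

Besides the shell and the picture viewer there is one more tool, called after "Request:" by a JSON object that holds its "method" and its "body". arm_command: Moves the arm, as the interface text tells. Its arguments: {"type":"object","properties":{"targets":{"type":"array"}},"required":["targets"]}

```bash
mkdir -p pics; python3 - <<'E'
from rig import bot,viewer
import cv2,numpy as np
s=bot.read_state();print(s)
for n in("side","top"):
    c=viewer.capture(n);cv2.imwrite(f"pics/{n}0.png",cv2.resize(c["frame"][:,:,::-1],(800,600),interpolation=cv2.INTER_CUBIC))
    print(n,c["fx"],c["fy"],c["cx"],c["cy"],np.array(c["view"]).round(4).tolist())
E
```

```text
{'time_s': 0.0, 'joint_positions': array([ 6.19098472e+01,  3.02776670e+01,  8.21574600e+01, -3.14289076e-03,
        6.76861649e+01, -1.02259751e+01]), 'qvel': array([ 0.0860153 , -0.03326537,  0.03414513,  0.06985101, -0.01362821,
        0.02571151]), 'tau': array([ 1.97054243e-05, -4.40033340e+01, -1.76591241e+01,  6.33000769e-02,
        5.80991060e-02, -1.44478104e-04]), 'position': array([0.19141667, 0.59435321, 0.29127942]), 'tcp_rot': array([[ 3.06740735e-01,  9.51792632e-01, -9.52014319e-04],
       [ 9.51790809e-01, -3.06742039e-01, -1.89147558e-03],
       [-2.09231533e-03, -3.25925870e-04, -9.99997758e-01]]), 'force': array([ 0.07069914, -0.22698338,  0.50635751]), 'moment': array([0.00293722, 0.0170479 , 0.03177713]), 'opening': 1.0005035945800922}
side 394.48404715390024 394.48404715390024 275.31580396500425 211.4531092877773 [[-0.9997, 0.0119, -0.0212, 0.5442], [0.0241, 0.6074, -0.7941, 0.0338], [0.0035, -0.7943, -0.6075, 1.1849], [0.0, 0.0, 0.0, 1.0]]
top 402.82174819729676 402.82174819729676 285.78669795685755 211.2666850507308 [[0.0199, -0.9997, -0.0108, 0.0715], [-0.9855, -0.0178, -0.169, 0.5588], [0.1687, 0.014, -0.9856, 1.4344], [0.0, 0.0, 0.0, 1.0]]
```

View pics/side0.png

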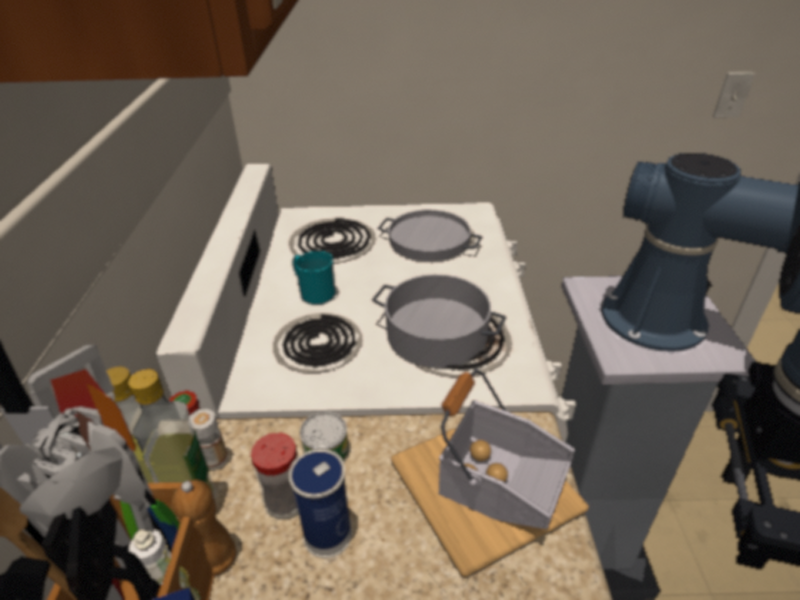

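View pics/top0.png

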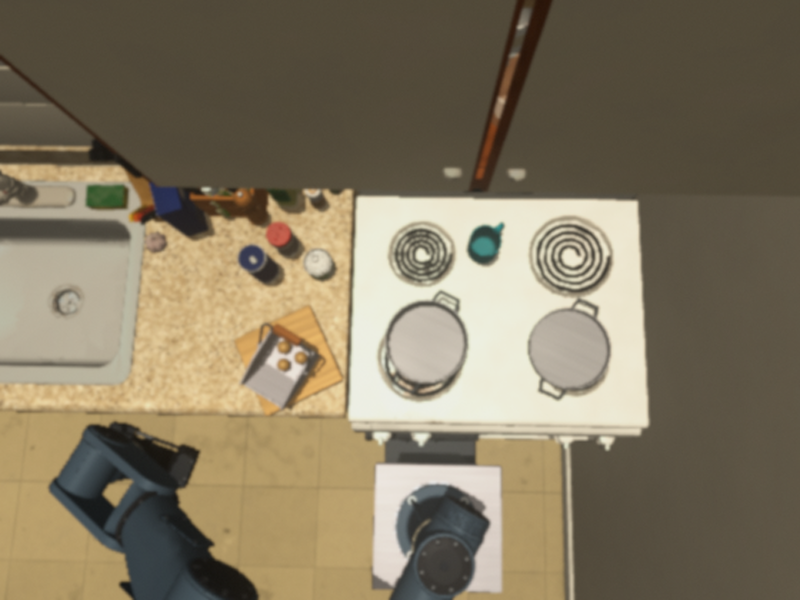

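```bash
python3 - <<'E'
from rig import viewer
import cv2,numpy as np
t=viewer.capture("top")["frame"][:,:,::-1];s=viewer.capture("side")["frame"][:,:,::-1]
def crop(f,x0,y0,w,h,k):
    o=cv2.resize(f[y0:y0+h,x0:x0+w],None,fx=k,fy=k,interpolation=cv2.INTER_CUBIC)
    for x in range(x0-x0%10+10,x0+w,10):cv2.line(o,((x-x0)*k,0),((x-x0)*k,6),(0,0,255),1);cv2.putText(o,str(x),((x-x0)*k-9,16),0,.33,(0,0,255))
    for y in range(y0-y0%10+10,y0+h,10):cv2.line(o,(0,(y-y0)*k),(6,(y-y0)*k),(0,0,255),1);cv2.putText(o,str(y),(8,(y-y0)*k+4),0,.33,(0,0,255))
    return o
a=crop(t,155,205,100,100,4);b=crop(s,270,255,100,150,4)
o=np.zeros((600,800,3),np.uint8);o[:400,:400]=a;o[:,400:]=b
o[400:,:400]=crop(t,260,200,80,40,5)[:200]if 0 else crop(t,255,200,100,50,4)
cv2.imwrite("pics/c1.png",o)
E
```

```text
(no output)
```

View pics/c1.png

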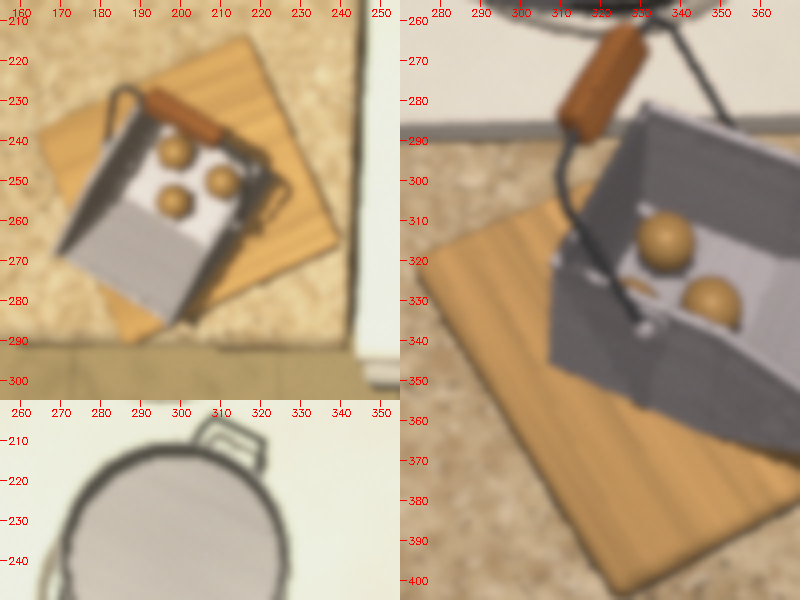

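```bash
cat > h.py <<'E'
import numpy as np
from rig import viewer
from scipy.optimize import least_squares
C={n:viewer.capture(n) for n in("side","top")}
def proj(n,P):
    c=C[n];q=(np.array(c["view"])@np.append(P,1))[:3]
    return np.array([c["fx"]*q[0]/q[2]+c["cx"],c["fy"]*q[1]/q[2]+c["cy"]])
def tri(s,t):
    r=least_squares(lambda P:np.r_[proj("side",P)-s,proj("top",P)-t],[.4,.3,.1]);return r.x,r.fun
def Rz(a):return np.array([[np.cos(a),-np.sin(a),0],[np.sin(a),np.cos(a),0],[0,0,1]])
def Ry(a):return np.array([[np.cos(a),0,np.sin(a)],[0,1,0],[-np.sin(a),0,np.cos(a)]])
def pailpt(p,L):return np.array([p[0],p[1],p[3] if len(p)>3 else .015])+Rz(p[2])@np.array(L)
E
python3 - <<'E'
from h import *
g=tri((322,276),(201,234.5));print("grip",g)
for s,t in(((328,264),(210,240)),((316,288),(192,229))):print("grip end",tri(s,t))
print("pan mouth",tri((307,213.5),(299,240)))
def uv2w(n,uv,z):
    r=least_squares(lambda q:proj(n,[q[0],q[1],z])-uv,[.4,.3]);return r.x
b=[uv2w("top",c,.015) for c in((217,214),(241,265),(188,291),(164.5,238))];print("board",np.mean(b,0),[np.linalg.norm(b[i]-b[i-1]) for i in range(4)])
print("lip",tri((400,322),(199,286)),tri((383.6,367.5),(169,269)))
obs=[("top",(169,269),(-.105,.062,.033)),("top",(199,286),(-.105,-.062,.033)),
("side",(400,322),(-.105,-.062,.033)),("side",(383.6,367.5),(-.105,.062,.033)),
("side",(331.5,281),(.052,-.062,.088)),("side",(309,319),(.052,.062,.088)),("side",(331,337),(0,.066,.074)),("side",(308,345),(.052,.062,0))]
f=lambda p:np.concatenate([proj(n,pailpt(p,L))-uv for n,uv,L in obs])
best=min((least_squares(f,[.28,.4,a],loss="soft_l1") for a in np.arange(-3,3.2,.7)),key=lambda r:r.cost)
p=best.x;print("pail",p,np.degrees(p[2]),best.cost,f(p).round(1).reshape(-1,2).tolist())
d=Rz(p[2]).T@(g[0]-pailpt(p,[0,0,.074]));print("grip in pail rel hinge",d,np.linalg.norm(d),np.arctan2(d[0],d[2]))
E
```

```text
grip (array([0.45133486, 0.3627509 , 0.16999174]), array([-0.19783352, -0.03076345, -0.07860042,  0.32450006]))
grip end (array([0.43497317, 0.33100114, 0.1714791 ]), array([ 0.10428919,  0.01599157,  0.0413237 , -0.16517766]))
grip end (array([0.46710124, 0.39429103, 0.17045338]), array([-0.56147224, -0.08852745, -0.22360403,  0.95448821]))
pan mouth (array([0.45204319, 0.03205351, 0.07322435]), array([ 0.50618875,  0.08477497,  0.1263485 , -0.63623927]))
board [0.40551835 0.38788414] [np.float64(0.21379884624398884), np.float64(0.21248715424170997), np.float64(0.2136613752025946), np.float64(0.21652381092274814)]
lip (array([0.27978823, 0.38729421, 0.04763679]), array([-0.16712094, -0.01924775, -0.10518149,  0.26657723])) (array([0.34022363, 0.49621172, 0.05430087]), array([ 0.25241948,  0.03032751,  0.17030143, -0.45376683]))
pail [ 0.40328715  0.38995346 -0.50674685] -29.034456060677375 5.685458079631524 [[1.0, -0.8], [0.1, -0.2], [-1.0, -0.3], [-1.0, 1.3], [1.0, -1.8], [0.4, 1.1], [1.4, -0.9], [0.1, 0.9]]
grip in pail rel hinge [ 0.05521183 -0.0004647   0.08099174] 0.09802154576654055 0.598336179986419
```

```bash
cat > go.py <<'E'
import numpy as np
from rig import bot
from scipy.spatial.transform import Rotation as R
def rel(p,M):
    s=bot.read_state();T=np.array(s["tcp_rot"])
    return "rot",R.from_matrix(T.T@M).as_rotvec(degrees=True).round(1).tolist(),"off",(100*T.T@(np.array(p)-s["position"])).round(2).tolist()
def hand(yaw,b):  # tool x = handle x, z = -handle z
    a=np.radians(yaw);x=np.array([np.cos(a)*np.cos(b),np.sin(a)*np.cos(b),-np.sin(b)]);hz=np.array([np.cos(a)*np.sin(b),np.sin(a)*np.sin(b),np.cos(b)])
    return np.c_[x,np.cross(-hz,x),-hz]
E
python3 - <<'E'
from go import *
from h import uv2w if 0 else proj,least_squares
E
python3 - <<'E'
from go import *
from h import proj,least_squares
M=hand(-29,.6);g=np.array([.4515,.363,.170])
print(M.round(3))
for d in(.051+.09,.051):p=g-M[:,2]*d;print(p,rel(p,M))
for uv,z in(((222.6,182.),.058),((178,179),.151)):print(least_squares(lambda q:proj("top",[*q,z])-uv,[.4,.3]).x)
E
```

```text
[[ 0.722 -0.485 -0.494]
 [-0.4   -0.875  0.274]
 [-0.565 -0.    -0.825]]
[0.52113249 0.32440208 0.28637232] ('rot', [30.2, -24.8, 97.7], 'off', [-15.63, 39.66, 0.58])
[0.47668622 0.34903905 0.21209212] ('rot', [30.2, -24.8, 97.7], 'off', [-14.65, 34.67, 8.0])
[0.66143796 0.31835228]
[0.64677201 0.45776609]  File "<stdin>", line 2
    from h import uv2w if 0 else proj,least_squares
                       ^^
SyntaxError: invalid syntax
```

Request:
{"method": "arm_command", "body": {"targets": [{"rot": [15,-12.4,48.9],"offset": [-8,20,-3],"gripper": 0},{"rot": [15,-12.4,48.9],"offset": [-8,20,-3],"gripper": 0},{"rot": [15,-12.4,48.9],"offset": [-8,20,-3],"gripper": 0},{"rot": [15,-12.4,48.9],"offset": [-8,20,-3],"gripper": 0},{"rot": [15,-12.4,48.9],"offset": [-8,20,-3],"gripper": 0},{"rot": [15,-12.4,48.9],"offset": [-8,20,-3],"gripper": 0},{"rot": [15,-12.4,48.9],"offset": [-8,20,-3],"gripper": 0},{"rot": [15,-12.4,48.9],"offset": [-8,20,-3],"gripper": 0}]}}

```text
time_s: 1.2
position: [0.3576, 0.4572, 0.322]
tcp_rot: [[0.873, 0.366, -0.323], [0.391, -0.92, 0.016], [-0.291, -0.141, -0.946]]
force: [0.6, -0.9, -0.9]
opening: 1.0
```

```bash
python3 - <<'E'
from go import *
M=hand(-29,.6);g=np.array([.4515,.363,.170])
s=bot.read_state();print(s["joint_positions"].round(2),s["position"])
for d in(.051+.09,.051):p=g-M[:,2]*d;print(rel(p,M))
E
```

```text
[36.08 29.39 80.65 11.77 84.94 10.61] [0.35756322 0.45718547 0.32199378]
('rot', [15.2, -12.5, 48.9], 'off', [10.12, 18.7, -2.13])
('rot', [15.2, -12.5, 48.9], 'off', [9.37, 15.85, 6.38])
```

Request:
{"method": "arm_command", "body": {"targets": [{"rot": [15.2,-12.5,48.9],"offset": [10.1,18.7,-2.1],"gripper": 0},{"rot": [15.2,-12.5,48.9],"offset": [10.1,18.7,-2.1],"gripper": 0},{"rot": [15.2,-12.5,48.9],"offset": [10.1,18.7,-2.1],"gripper": 0},{"rot": [15.2,-12.5,48.9],"offset": [10.1,18.7,-2.1],"gripper": 0},{"rot": [15.2,-12.5,48.9],"offset": [10.1,18.7,-2.1],"gripper": 0},{"rot": [15.2,-12.5,48.9],"offset": [10.1,18.7,-2.1],"gripper": 0},{"rot": [15.2,-12.5,48.9],"offset": [10.1,18.7,-2.1],"gripper": 0},{"rot": [15.2,-12.5,48.9],"offset": [10.1,18.7,-2.1],"gripper": 0}]}}

```text
time_s: 2.0
position: [0.5197, 0.3248, 0.2864]
tcp_rot: [[0.724, -0.482, -0.493], [-0.397, -0.876, 0.273], [-0.564, -0.001, -0.826]]
force: [-0.5, 0.7, 0.2]
opening: 0.999
```

```bash
cat >> h.py <<'E'
import cv2
def crop(n,x0,y0,w,h,k):
    o=cv2.resize(C[n]["frame"][y0:y0+h,x0:x0+w,::-1],None,fx=k,fy=k,interpolation=cv2.INTER_CUBIC)
    for x in range(x0-x0%10+10,x0+w,10):cv2.line(o,((x-x0)*k,0),((x-x0)*k,6),(0,0,255),1);cv2.putText(o,str(x),((x-x0)*k-9,16),0,.33,(0,0,255))
    for y in range(y0-y0%10+10,y0+h,10):cv2.line(o,(0,(y-y0)*k),(6,(y-y0)*k),(0,0,255),1);cv2.putText(o,str(y),(8,(y-y0)*k+4),0,.33,(0,0,255))
    return o
E
python3 - <<'E'
from go import *
from h import *
M=hand(-29,.6);g=np.array([.4515,.363,.170])
s=bot.read_state();print(s["joint_positions"].round(2),s["position"])
for d in(.051+.09,.051):p=g-M[:,2]*d;print(rel(p,M))
cv2.imwrite("pics/c2.png",np.hstack([crop("top",150,180,100,150,4),crop("side",270,200,100,150,4)]))
E
```

```text
[13.03 37.89 74.83 22.19 93.84 38.02] [0.5196414  0.32536816 0.28686963]
('rot', [0.0, -0.1, 0.2], 'off', [0.17, 0.01, -0.06])
('rot', [0.0, -0.1, 0.2], 'off', [0.16, 0.01, 8.94])
```

View pics/c2.png

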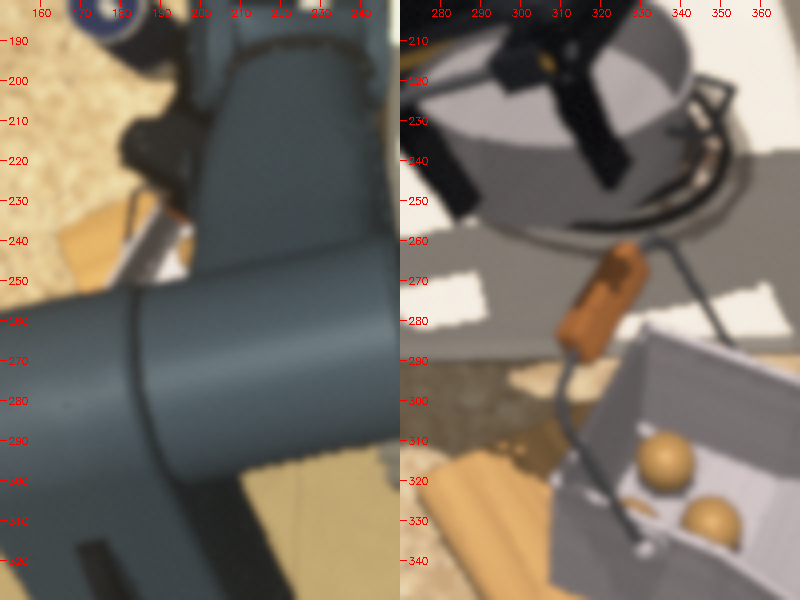

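```bash
python3 - <<'E'
from go import *
from h import *
s=bot.read_state();T=s["tcp_rot"];p=s["position"]
for sx in(-.0435,.0435,0):print(proj("side",p+T@[sx,0,.07]))
print(proj("side",p+T@[0,0,.141]),proj("side",p+T@[.0016,0,.1404]))
E
```

```text
[322.6751312 244.8544948]
[288.63596428 251.99731741]
[305.02326483 248.55858516]
[322.38108489 276.19550427] [321.60656344 276.05907318]
```

Request:
{"method": "arm_command", "body": {"targets": [{"rot": [0,0,0],"offset": [0.1,0,3],"gripper": 0},{"rot": [0,0,0],"offset": [0.1,0,6],"gripper": 0},{"rot": [0,0,0],"offset": [0.1,0,8],"gripper": 0},{"rot": [0,0,0],"offset": [0.1,0,8.9],"gripper": 0},{"rot": [0,0,0],"offset": [0.1,0,8.9],"gripper": 0.5},{"rot": [0,0,0],"offset": [0.1,0,8.9],"gripper": 0.7},{"rot": [0,0,0],"offset": [0.1,0,8.9],"gripper": 1},{"rot": [0,0,0],"offset": [0.1,0,8.9],"gripper": 1}]}}

```text
time_s: 3.0
position: [0.4784, 0.3481, 0.2133]
tcp_rot: [[0.723, -0.486, -0.491], [-0.401, -0.874, 0.275], [-0.563, -0.002, -0.827]]
force: [0.2, -0.1, 0.1]
opening: 0.723
```

Request:
{"method": "arm_command", "body": {"targets": [{"rot": [0,0,0],"offset": [0,0,0],"gripper": 1},{"rot": [0,0,0],"offset": [0,0,0],"gripper": 1},{"rot": [0,0,0],"offset": [0,0,0],"gripper": 1},{"rot": [0,0,0],"offset": [0,0,0],"gripper": 1}]}}

```text
time_s: 3.4
position: [0.4775, 0.3481, 0.2124]
tcp_rot: [[0.722, -0.486, -0.493], [-0.401, -0.874, 0.275], [-0.564, -0.0, -0.826]]
force: [-0.3, 0.1, 0.4]
opening: 0.358
```

```bash
python3 - <<'E'
from go import *
from h import *
s=bot.read_state();T=s["tcp_rot"];p=s["position"];print(s["joint_positions"].round(2),p,s["force"],s["moment"],s["opening"])
print("grip",p+T@[0,0,.051])
cv2.imwrite("pics/c3.png",crop("side",255,240,160,150,4))
E
```

```text
[15.81 40.91 82.64 23.67 82.92 36.33] [0.47741625 0.34816002 0.21237677] [-0.19585944 -0.03615409  0.57516205] [-0.23231154 -0.1812274  -0.03485453] 0.26384347270799036
grip [0.45227263 0.36215744 0.1702713 ]
```

View pics/c3.png

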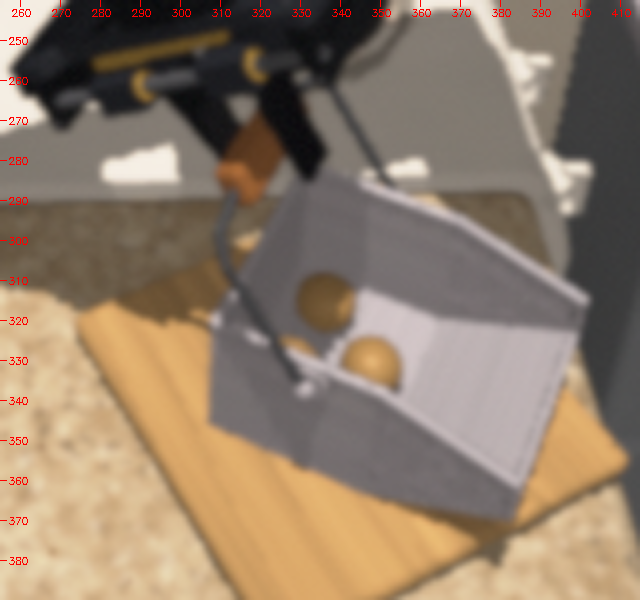

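Request:
{"method": "arm_command", "body": {"targets": [{"rot": [0,0,0],"offset": [0,0,0],"gripper": 1},{"rot": [0,0,0],"offset": [0,0,0],"gripper": 1},{"rot": [0,6,0],"offset": [-1.58,0,0.08],"gripper": 1},{"rot": [0,12,0],"offset": [-3.14,0,0.33],"gripper": 1},{"rot": [0,18,0],"offset": [-4.67,0,0.74],"gripper": 1},{"rot": [0,24,0],"offset": [-6.14,0,1.31],"gripper": 1},{"rot": [0,29,0],"offset": [-7.32,0,1.89],"gripper": 1},{"rot": [0,33,0],"offset": [-8.22,0,2.44],"gripper": 1}]}}

```text
time_s: 4.3
position: [0.4056, 0.3886, 0.2396]
tcp_rot: [[0.874, -0.485, -0.016], [-0.485, -0.875, 0.012], [-0.019, -0.003, -1.0]]
force: [1.0, -0.3, -0.8]
opening: 0.204
```

Request:
{"method": "arm_command", "body": {"targets": [{"rot": [0,0,0],"offset": [0,0,0],"gripper": 1},{"rot": [0,0,0],"offset": [0,0,0],"gripper": 1}]}}

```text
time_s: 4.5
position: [0.4058, 0.388, 0.2386]
tcp_rot: [[0.874, -0.485, -0.022], [-0.485, -0.875, 0.012], [-0.025, -0.0, -1.0]]
force: [0.2, 0.5, -1.6]
opening: 0.202
```

```bash
python3 - <<'E'
from go import *
from h import *
s=bot.read_state();T=s["tcp_rot"];p=s["position"];print(T.round(3),s["joint_positions"].round(2),p,s["force"],s["moment"],s["opening"])
print("grip",p+T@[0,0,.051])
cv2.imwrite("pics/c4.png",np.hstack([crop("side",255,240,160,150,4),crop("top",150,180,40,150,4)]))
E
```

```text
[[ 0.873 -0.487 -0.022]
 [-0.487 -0.873  0.012]
 [-0.025  0.    -1.   ]] [31.68 29.52 94.14  1.48 57.07 60.01] [0.40669725 0.38742619 0.23812534] [ 0.64826677 -0.16912729 -0.7736388 ] [-0.07388822  0.07567277  0.02794019] 0.2054844646141981
grip [0.4055758  0.38802935 0.18714124]
```

View pics/c4.png

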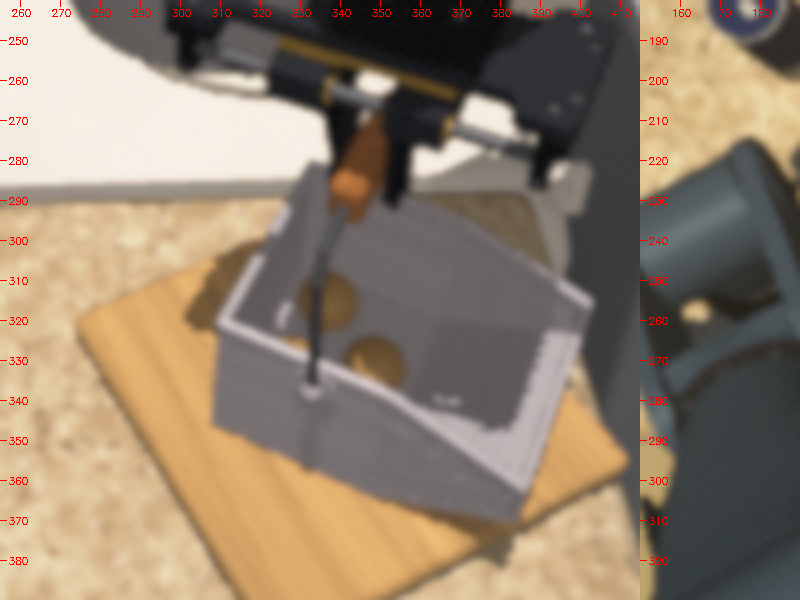

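Request:
{"method": "arm_command", "body": {"targets": [{"rot": [0,0,0],"offset": [0,0,-2],"gripper": 1},{"rot": [0,0,0],"offset": [0,0,-4],"gripper": 1},{"rot": [0,0,0],"offset": [0,0,-6],"gripper": 1},{"rot": [0,0,0],"offset": [0,0,-8],"gripper": 1},{"rot": [0,0,0],"offset": [0,0,-10],"gripper": 1},{"rot": [0,0,0],"offset": [0,0,-12],"gripper": 1},{"rot": [0,0,0],"offset": [0,0,-12],"gripper": 1},{"rot": [0,0,0],"offset": [0,0,-12],"gripper": 1}]}}

```text
time_s: 5.4
position: [0.4088, 0.3856, 0.3574]
tcp_rot: [[0.873, -0.487, -0.023], [-0.487, -0.873, 0.011], [-0.025, 0.001, -1.0]]
force: [-0.1, -0.1, -4.9]
opening: 0.205
```

```bash
cat > fk.py <<'E'
from go import *
from scipy.optimize import least_squares
def E(ax,d):return R.from_euler(ax,d,degrees=True).as_matrix()
def fk(q,P):
    h,r0,L1,e,L2,D,f=P
    A=E('z',q[0]);B=A@E('y',q[1]);G=B@E('y',q[2]);H=G@E('z',q[3])@E('y',q[4]);M=H@E('z',q[5])
    return A@[r0,0,h]+B@[0,0,L1]+G@[e,0,L2]+H@[f,0,D],M
E
cat > data.py <<'E'
Q=[([61.9098,30.2777,82.1575,-.003,67.686,-10.226],[.19142,.59435,.29128]),([36.08,29.39,80.65,11.77,84.94,10.61],[.35756,.45719,.32199]),([13.03,37.89,74.83,22.19,93.84,38.02],[.51964,.32537,.28687]),([15.81,40.91,82.64,23.67,82.92,36.33],[.47742,.34816,.21238]),([31.68,29.52,94.14,1.48,57.07,60.01],[.4067,.38743,.23813])]
E
python3 - <<'E'
from fk import *
from data import Q
s=bot.read_state();Q.append((s["joint_positions"],s["position"]));print(s["position"],s["joint_positions"].round(2),s["force"])
r=least_squares(lambda P:np.concatenate([fk(q,P)[0]-p for q,p in Q]),[.3,0,.35,0,.35,.2,0])
print(r.x.round(4),(r.fun*1000).round(1).reshape(-1,3).tolist())
print(fk(s["joint_positions"],r.x)[1].round(3),s["tcp_rot"].round(3))
np.save("P.npy",r.x)
E
```

```text
[0.40877467 0.38560136 0.35736838] [31.42 21.45 86.36  1.26 72.97 60.2 ] [-0.12319853 -0.14515728 -4.85307989]
[ 0.2511 -0.1103  1.16    0.3357  0.3921  0.5253  0.0433] [[121.4, -8.2, -23.5], [14.3, -53.2, 4.3], [-3.5, -3.9, 3.8], [-13.4, 3.0, 5.0], [56.4, -87.5, 1.1], [41.0, -97.5, 9.4]]
[[-0.873  0.487 -0.023]
 [ 0.487  0.873  0.011]
 [ 0.025 -0.001 -1.   ]] [[ 0.873 -0.487 -0.023]
 [-0.487 -0.873  0.011]
 [-0.025  0.001 -1.   ]]
```

```bash
sed -i 's/h,r0,L1,e,L2,D,f=P/h,r0,L1,e,L2,D,f,w=P/; s/A@\[r0,0,h\]/A@[r0,w,h]/; s/M=H@E(.z.,q\[5\])/M=H@E("z",q[5]+180)/' fk.py
python3 - <<'E'
from fk import *
from data import Q
s=bot.read_state();Q.append((s["joint_positions"],s["position"]))
lam=3e-4
r=least_squares(lambda P:np.r_[np.concatenate([fk(q,P)[0]-p for q,p in Q]),lam*P[[1,3,6]]],[.3,0,.35,0,.35,.2,0,.1])
P=r.x;print(P.round(4),(r.fun*1000).round(1).tolist())
np.save("P.npy",P)
lo=np.array([-176,-43,12.5,-82,0,-163.]);hi=np.array([176,126,140,262,151,163.])
pan=np.array([.452,.032,.0735])
def ik(p,M,q0):
    f=lambda q:np.r_[(fk(q,P)[0]-p)*10,(fk(q,P)[1]-M).ravel()*1]
    o=least_squares(f,np.clip(q0,lo+1,hi-1),bounds=(lo,hi),x_scale=50);return o.x,np.abs(o.fun).max()
for yaw in range(0,360,30):
  for fl in(1,):
    out=[];q=np.array(s["joint_positions"])
    for phi in(0,20,40,58):
        a=np.radians(phi);lipdir=-np.array([np.cos(np.radians(yaw)),np.sin(np.radians(yaw)),0])
        M=hand(yaw,-a);lip=pan-.045*lipdir+[0,0,.035+(.02 if phi<30 else 0)]
        # lip in tool frame: x=-105, z=.225-.033
        p=lip-M@np.array([-.105,0,.192])
        c=[ik(p,M,k) for k in(q,[0,20,90,0,70,0],[20,20,90,0,70,90],[0,20,90,0,70,-90],[0,10,100,30,90,0],[0,10,100,-30,90,0])]
        q,e=min(c,key=lambda t:(t[1]>1e-3,np.abs(t[0]-q).max() if t[1]<1e-3 else t[1]));out.append((q.round(0).astype(int).tolist(),round(e,3)))
    print(yaw,out)
E
```

```text
[ 2.743e-01  1.000e-04  5.878e-01  1.141e-01  3.916e-01  2.358e-01
 -1.000e-04  1.110e-01] [-0.0, 0.0, 0.0, -0.0, -0.0, -0.0, 0.0, 0.0, 0.0, 0.0, 0.0, -0.0, -0.0, -0.0, 0.0, 0.0, 0.0, -0.0, 0.0, 0.0, -0.0]
0 [([-8, 27, 84, 0, 70, -8], np.float64(0.0)), ([-10, 14, 103, 5, 43, -13], np.float64(0.0)), ([-15, 8, 126, 54, 12, -65], np.float64(0.0)), ([-20, 9, 140, 140, 21, -155], np.float64(0.122))]
30 [([0, 26, 85, 0, 69, -30], np.float64(0.0)), ([-10, 14, 103, 17, 49, -50], np.float64(0.0)), ([-27, 9, 123, 59, 39, -103], np.float64(0.0)), ([-50, 18, 140, 85, 57, -154], np.float64(0.009))]
60 [([5, 23, 91, 0, 67, -55], np.float64(0.0)), ([-10, 14, 103, 22, 58, -81], np.float64(0.0)), ([-31, 15, 116, 47, 61, -119], np.float64(0.0)), ([-48, 24, 123, 57, 73, -146], np.float64(0.0))]
90 [([9, 17, 99, 0, 63, -81], np.float64(0.0)), ([-10, 14, 103, 21, 68, -109], np.float64(0.0)), ([-28, 20, 106, 35, 78, -133], np.float64(0.0)), ([-40, 30, 104, 41, 91, -147], np.float64(0.0))]
120 [([8, 11, 109, 0, 60, -112], np.float64(0.0)), ([-10, 14, 103, 16, 77, -136], np.float64(0.0)), ([-22, 25, 96, 23,
[... 746 characters left out ...]
 118], np.float64(0.0)), ([5, 26, 94, -32, 86, 135], np.float64(0.0)), ([14, 38, 85, -39, 101, 142], np.float64(0.0))]
270 [([-28, 16, 102, 0, 62, 62], np.float64(0.0)), ([-10, 14, 103, -23, 62, 91], np.float64(0.0)), ([9, 22, 103, -43, 69, 120], np.float64(0.0)), ([21, 32, 100, -53, 83, 136], np.float64(0.0))]
300 [([-22, 21, 93, 0, 66, 38], np.float64(0.0)), ([-10, 14, 103, -20, 52, 61], np.float64(0.0)), ([7, 16, 113, -53, 48, 104], np.float64(0.0)), ([23, 25, 118, -74, 61, 137], np.float64(0.0))]
330 [([-15, 25, 86, 0, 68, 15], np.float64(0.0)), ([-10, 14, 103, -10, 45, 26], np.float64(0.0)), ([-1, 11, 122, -59, 21, 81], np.float64(0.0)), ([13, 14, 127, -82, 35, 116], np.float64(0.164))]
```

Request:
{"method": "arm_command", "body": {"targets": [{"rot": [0,0,-7],"offset": [0.7,0.8,0],"gripper": 1},{"rot": [0,0,-15],"offset": [1.6,1.8,0],"gripper": 1},{"rot": [0,0,-23],"offset": [2.5,2.8,0],"gripper": 1},{"rot": [0,0,-31],"offset": [3.4,3.8,0],"gripper": 1},{"rot": [0,0,-39],"offset": [4.3,4.8,0],"gripper": 1},{"rot": [0,0,-47],"offset": [5.2,5.8,0],"gripper": 1},{"rot": [0,0,-55],"offset": [6.0,6.8,0],"gripper": 1},{"rot": [0,0,-60],"offset": [6.9,7.8,0],"gripper": 1}]}}

```text
time_s: 6.2
position: [0.4301, 0.2836, 0.3546]
tcp_rot: [[0.856, 0.517, -0.025], [0.517, -0.856, 0.01], [-0.016, -0.022, -1.0]]
force: [-0.2, -0.5, -4.4]
opening: 0.207
```

```bash
python3 - <<'E'
from go import *
print(rel([.452,.182,.335],hand(90,0)))
E
```

```text
('rot', [-1.6, 0.2, -58.8], 'off', [-3.35, 9.87, 1.8])
```

Request:
{"method": "arm_command", "body": {"targets": [{"rot": [0,0,-8],"offset": [-0.4,1.3,0.2],"gripper": 1},{"rot": [0,0,-16],"offset": [-0.9,2.7,0.5],"gripper": 1},{"rot": [-0.5,0,-24],"offset": [-1.4,4.1,0.8],"gripper": 1},{"rot": [-1,0,-32],"offset": [-1.9,5.5,1],"gripper": 1},{"rot": [-1.6,0.2,-40],"offset": [-2.4,7,1.3],"gripper": 1},{"rot": [-1.6,0.2,-48],"offset": [-2.8,8.3,1.5],"gripper": 1},{"rot": [-1.6,0.2,-55],"offset": [-3.1,9.3,1.7],"gripper": 1},{"rot": [-1.6,0.2,-58.8],"offset": [-3.3,9.9,1.8],"gripper": 1}]}}

```text
time_s: 7.0
position: [0.4523, 0.1819, 0.335]
tcp_rot: [[0.003, 1.0, -0.001], [1.0, -0.003, 0.001], [0.001, -0.001, -1.0]]
force: [-0.1, 0.0, -4.2]
opening: 0.202
```

```bash
python3 - <<'E'
from go import *
from h import *
print(rel([.452,.182,.335],hand(90,0)))
s=bot.read_state();T=s["tcp_rot"];lip=s["position"]+T@[-.105,0,.192];print(T.round(3),s["joint_positions"].round(1),lip,proj("top",lip),proj("side",lip))
cv2.imwrite("pics/c5.png",np.hstack([crop("side",240,130,120,150,4),crop("top",255,190,80,150,4)]))
E
```

```text
('rot', [-0.0, -0.0, -0.4], 'off', [0.0, -0.04, 0.03])
[[ 0.007  1.    -0.   ]
 [ 1.    -0.007  0.001]
 [ 0.001 -0.    -1.   ]] [  8.7  16.4  98.2   0.1  65.3 -80.9] [0.45159371 0.0771322  0.14322085] [286.32158957 237.18544172] [309.7439427  203.02553847]
```

View pics/c5.png

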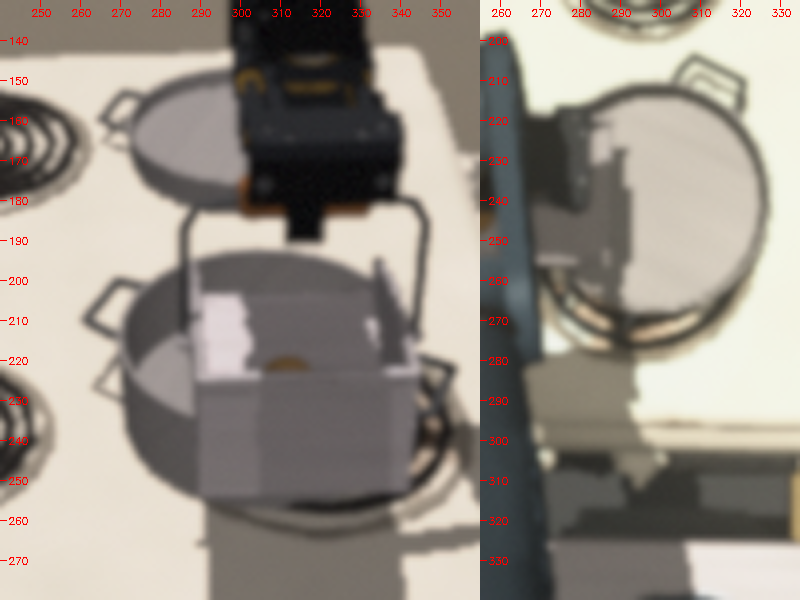

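Request:
{"method": "arm_command", "body": {"targets": [{"rot": [0,6,0],"offset": [-2.06,0,-0.49],"gripper": 1},{"rot": [0,12,0],"offset": [-4.22,0,-0.76],"gripper": 1},{"rot": [0,18,0],"offset": [-6.45,0,-0.8],"gripper": 1},{"rot": [0,24,0],"offset": [-8.72,0,-0.41],"gripper": 1},{"rot": [0,29,0],"offset": [-10.63,0,0.12],"gripper": 1},{"rot": [0,34,0],"offset": [-12.53,0,0.71],"gripper": 1},{"rot": [0,38,0],"offset": [-14.05,0,1.11],"gripper": 1},{"rot": [0,42,0],"offset": [-15.54,0,1.4],"gripper": 1}]}}

```text
time_s: 7.9
position: [0.4525, 0.0264, 0.3221]
tcp_rot: [[0.003, 1.0, 0.007], [0.741, -0.007, 0.671], [0.671, 0.003, -0.741]]
force: [-0.2, 0.7, -3.9]
opening: 0.204
```

```bash
python3 - <<'E'
from go import *
s=bot.read_state();T=s["tcp_rot"];lip=s["position"]+T@[-.105,0,.192];print(lip,s["joint_positions"].round(1),s["force"],s["opening"])
L=np.array([.452,.078,.108])
for ph in(46,50,54,57):
    M=hand(90,-np.radians(ph));print(ph,rel(L-M@np.array([-.105,0,.192]),M))
E
```

```text
[0.45346886 0.07743563 0.10933524] [ -30.    21.   105.8   36.5   79.6 -135.1] [-0.15208382  0.67859052 -3.8799964 ] 0.2041316296242734
46 ('rot', [0.4, 3.8, -0.2], 'off', [-1.36, -0.04, -0.53])
50 ('rot', [0.4, 7.8, -0.2], 'off', [-2.77, -0.03, -1.12])
54 ('rot', [0.4, 11.8, -0.1], 'off', [-4.21, -0.02, -1.61])
57 ('rot', [0.4, 14.8, -0.1], 'off', [-5.32, -0.02, -1.91])
```

Request:
{"method": "arm_command", "body": {"targets": [{"rot": [0,3.8,0],"offset": [-1.36,0,-0.53],"gripper": 1},{"rot": [0,7.8,0],"offset": [-2.77,0,-1.12],"gripper": 1},{"rot": [0,11.8,0],"offset": [-4.21,0,-1.61],"gripper": 1},{"rot": [0,14.8,0],"offset": [-5.32,0,-1.91],"gripper": 1},{"rot": [0,14.8,0],"offset": [-5.32,0,-1.91],"gripper": 1},{"rot": [0,14.8,0],"offset": [-5.32,0,-1.91],"gripper": 1},{"rot": [0,14.8,0],"offset": [-5.32,0,-1.91],"gripper": 1},{"rot": [0,14.8,0],"offset": [-5.32,0,-1.91],"gripper": 1}]}}

```text
time_s: 8.7
position: [0.4522, -0.0237, 0.3021]
tcp_rot: [[-0.002, 1.0, 0.006], [0.548, -0.004, 0.837], [0.837, 0.005, -0.548]]
force: [-0.9, 0.0, -3.6]
opening: 0.205
```

Request:
{"method": "arm_command", "body": {"targets": [{"rot": [0,0,0],"offset": [0,0,0],"gripper": 1},{"rot": [0,0,0],"offset": [0,0,0],"gripper": 1},{"rot": [0,0,0],"offset": [0,0,0],"gripper": 1},{"rot": [0,0,0],"offset": [0,0,0],"gripper": 1},{"rot": [0,0,0],"offset": [0,0,0],"gripper": 1}]}}

```text
time_s: 9.2
position: [0.4522, -0.0246, 0.3016]
tcp_rot: [[-0.001, 1.0, 0.006], [0.546, -0.005, 0.837], [0.837, 0.004, -0.546]]
force: [0.0, 0.2, -2.0]
opening: 0.201
```

```bash
python3 - <<'E'
from go import *
from h import *
s=bot.read_state();T=s["tcp_rot"];lip=s["position"]+T@[-.105,0,.192];print(lip,s["force"],s["opening"])
cv2.imwrite("pics/c6.png",np.hstack([crop("side",230,130,120,150,4),crop("top",255,190,80,150,4)]))
E
```

```text
[0.45358296 0.07883144 0.10870271] [-0.57699192 -0.22484473 -2.34221047] 0.20628183096865987
```

View pics/c6.png

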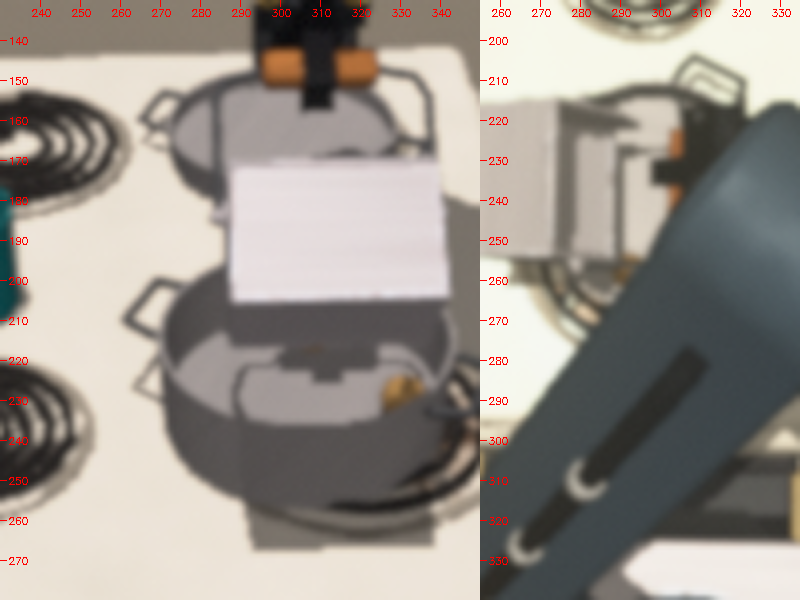

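```bash
python3 - <<'E'
from go import *
for ph,z in((49,.115),(41,.12),(33,.125),(25,.13),(17,.137),(9,.145),(1,.155),(0,.16)):
    M=hand(90,-np.radians(ph));print(ph,rel(np.array([.452,.079,z])-M@np.array([-.105,0,.192]),M))
E
```

```text
49 ('rot', [0.4, -7.9, 0.0], 'off', [3.07, -0.03, 1.29])
41 ('rot', [0.4, -15.9, 0.0], 'off', [5.81, -0.04, 3.0])
33 ('rot', [0.4, -23.9, -0.0], 'off', [8.25, -0.05, 5.02])
25 ('rot', [0.4, -31.9, -0.0], 'off', [10.35, -0.06, 7.29])
17 ('rot', [0.4, -39.9, -0.1], 'off', [12.25, -0.07, 9.67])
9 ('rot', [0.4, -47.9, -0.1], 'off', [13.83, -0.09, 12.14])
1 ('rot', [0.4, -55.9, -0.1], 'off', [15.17, -0.1, 14.61])
0 ('rot', [0.4, -56.9, -0.1], 'off', [15.62, -0.1, 14.71])
```

Request:
{"method": "arm_command", "body": {"targets": [{"rot": [0.4,-7.9,0],"offset": [3.07,0,1.29],"gripper": 1},{"rot": [0.4,-15.9,0],"offset": [5.81,0,3.0],"gripper": 1},{"rot": [0.4,-23.9,0],"offset": [8.25,0,5.02],"gripper": 1},{"rot": [0.4,-31.9,0],"offset": [10.35,0,7.29],"gripper": 1},{"rot": [0.4,-39.9,0],"offset": [12.25,-0.1,9.67],"gripper": 1},{"rot": [0.4,-47.9,0],"offset": [13.83,-0.1,12.14],"gripper": 1},{"rot": [0.4,-55.9,0],"offset": [15.17,-0.1,14.61],"gripper": 1},{"rot": [0.4,-56.9,0],"offset": [15.62,-0.1,14.71],"gripper": 1}]}}

```text
time_s: 10.1
position: [0.4494, 0.1893, 0.3517]
tcp_rot: [[-0.006, 1.0, -0.005], [1.0, 0.006, 0.0], [0.0, -0.005, -1.0]]
force: [-0.7, 0.4, -4.2]
opening: 0.204
```

```bash
python3 - <<'E'
from go import *
from h import *
s=bot.read_state();print(s["position"],s["tcp_rot"].round(3),s["force"],s["joint_positions"].round(1))
M=hand(-29,0);m=hand(30,0);print(rel([.430,.284,.350],m))
cv2.imwrite("pics/c7.png",np.hstack([crop("side",230,130,120,150,4),crop("top",255,190,80,150,4)]))
E
```

```text
[0.45060893 0.18588751 0.35177835] [[-0.003  1.    -0.004]
 [ 1.     0.003  0.001]
 [ 0.001 -0.004 -1.   ]] [ 0.16555126 -0.47227854 -3.17341362] [  9.2  15.4  96.8   0.1  68.  -81. ]
('rot', [-0.3, 0.1, 60.2], 'off', [9.82, -2.03, 0.19])
```

View pics/c7.png

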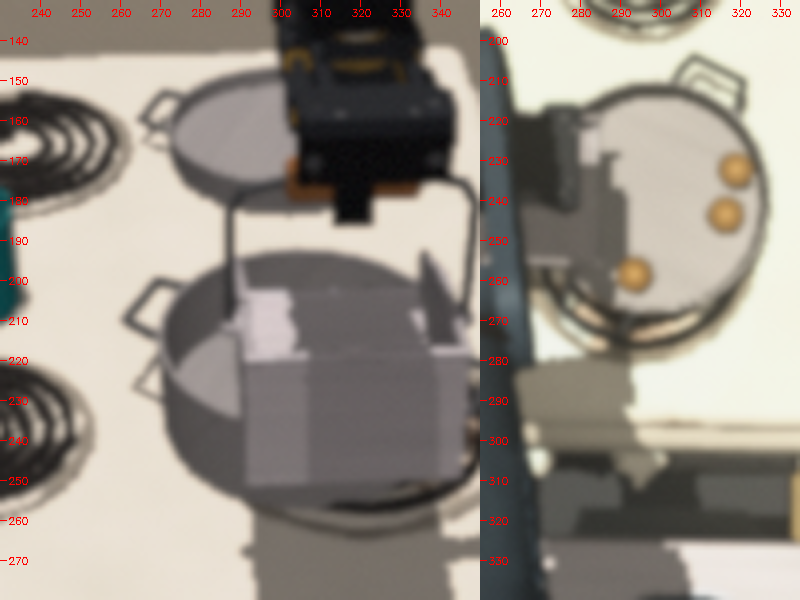

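All three potatoes are in the saucepan (top view at 319,232; 316,244; 293,258). Next I'll carry the pail back.

Request:
{"method": "arm_command", "body": {"targets": [{"rot": [0,0,7.5],"offset": [1.0,-0.2,0],"gripper": 1},{"rot": [0,0,15],"offset": [2.3,-0.5,0],"gripper": 1},{"rot": [0,0,22.5],"offset": [3.6,-0.7,0],"gripper": 1},{"rot": [0,0,30],"offset": [4.9,-1,0],"gripper": 1},{"rot": [0,0,37.5],"offset": [6.2,-1.3,0],"gripper": 1},{"rot": [0,0,45],"offset": [7.4,-1.5,0],"gripper": 1},{"rot": [0,0,52.5],"offset": [8.6,-1.8,0.1],"gripper": 1},{"rot": [-0.3,0.1,60],"offset": [9.8,-2,0.2],"gripper": 1}]}}

```text
time_s: 11.0
position: [0.4323, 0.2799, 0.3493]
tcp_rot: [[0.872, 0.49, -0.0], [0.49, -0.872, -0.001], [-0.001, 0.001, -1.0]]
force: [-0.4, 0.6, -1.8]
opening: 0.205
```

```bash
python3 - <<'E'
from go import *
print(rel([.4055,.388,.345],hand(-29,0)))
E
```

```text
('rot', [0.1, 0.0, 58.3], 'off', [2.96, -10.73, 0.41])
```

Request:
{"method": "arm_command", "body": {"targets": [{"rot": [0,0,8],"offset": [0.4,-1.4,0],"gripper": 1},{"rot": [0,0,16],"offset": [0.8,-2.9,0],"gripper": 1},{"rot": [0,0,24],"offset": [1.2,-4.4,0.1],"gripper": 1},{"rot": [0,0,32],"offset": [1.6,-5.9,0.1],"gripper": 1},{"rot": [0,0,40],"offset": [2.1,-7.4,0.2],"gripper": 1},{"rot": [0,0,48],"offset": [2.5,-8.9,0.3],"gripper": 1},{"rot": [0,0,56],"offset": [2.8,-10.1,0.4],"gripper": 1},{"rot": [0,0,58.3],"offset": [2.96,-10.7,0.4],"gripper": 1}]}}

```text
time_s: 11.8
position: [0.405, 0.3878, 0.3448]
tcp_rot: [[0.876, -0.481, -0.0], [-0.481, -0.876, -0.002], [0.001, 0.002, -1.0]]
force: [-0.5, -1.1, -3.7]
opening: 0.198
```

```bash
python3 - <<'E'
from go import *
print(rel([.4055,.388,.246],hand(-29,0)),bot.read_state()["tcp_rot"].round(3),bot.read_state()["force"])
E
```

```text
('rot', [0.1, -0.0, 0.2], 'off', [0.03, -0.06, 9.88]) [[ 0.876 -0.481 -0.   ]
 [-0.481 -0.876 -0.002]
 [ 0.001  0.002 -1.   ]] [-0.45766347 -1.09079316 -3.73824742]
```

Request:
{"method": "arm_command", "body": {"targets": [{"rot": [0,0,0],"offset": [0,0,1.5],"gripper": 1},{"rot": [0,0,0],"offset": [0,0,3.5],"gripper": 1},{"rot": [0,0,0],"offset": [0,0,5.5],"gripper": 1},{"rot": [0,0,0],"offset": [0,0,7.5],"gripper": 1},{"rot": [0,0,0],"offset": [0,0,9],"gripper": 1},{"rot": [0,0,0],"offset": [0,0,9.9],"gripper": 1},{"rot": [0,0,0],"offset": [0,0,9.9],"gripper": 1},{"rot": [0,0,0],"offset": [0,0,9.9],"gripper": 1}]}}

```text
time_s: 12.6
position: [0.4057, 0.3886, 0.247]
tcp_rot: [[0.879, -0.477, 0.003], [-0.477, -0.879, -0.001], [0.003, -0.001, -1.0]]
force: [-0.4, 0.6, -1.9]
opening: 0.204
```

Request:
{"method": "arm_command", "body": {"targets": [{"rot": [0,0,0],"offset": [0,0,0.2],"gripper": 1},{"rot": [0,0,0],"offset": [0,0,0.4],"gripper": 1},{"rot": [0,0,0],"offset": [0,0,0.5],"gripper": 1},{"rot": [0,0,0],"offset": [0,0,0.5],"gripper": 1}]}}

```text
time_s: 13.0
position: [0.4047, 0.3895, 0.2419]
tcp_rot: [[0.88, -0.475, 0.004], [-0.475, -0.88, -0.001], [0.004, -0.001, -1.0]]
force: [0.6, -0.5, -2.8]
opening: 0.204
```

Request:
{"method": "arm_command", "body": {"targets": [{"rot": [0,0,0],"offset": [0,0,0.1],"gripper": 1},{"rot": [0,0,0],"offset": [0,0,0.2],"gripper": 1},{"rot": [0,0,0],"offset": [0,0,0.2],"gripper": 1},{"rot": [0,0,0],"offset": [0,0,0.2],"gripper": 1}]}}

```text
time_s: 13.4
position: [0.4056, 0.3893, 0.2407]
tcp_rot: [[0.88, -0.475, 0.006], [-0.475, -0.88, -0.001], [0.006, -0.002, -1.0]]
force: [1.5, -2.7, 5.3]
opening: 0.206
```

```bash
python3 - <<'E'
from go import *
from h import *
s=bot.read_state();print(s["position"],s["force"],s["moment"])
cv2.imwrite("pics/c8.png",crop("side",255,240,160,150,4))
E
```

```text
[0.40562003 0.38933217 0.24064879] [ 0.26964565 -3.31031871  5.40823541] [-0.71214665 -0.23013969 -0.01926998]
```

View pics/c8.png

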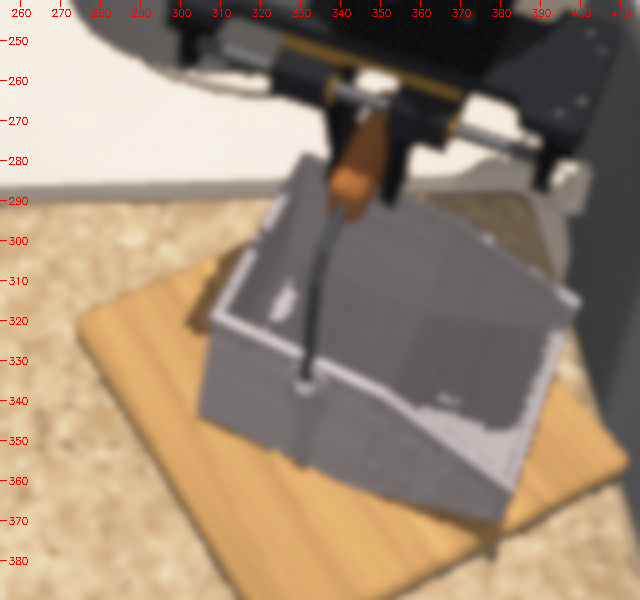

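Request:
{"method": "arm_command", "body": {"targets": [{"rot": [0,0,0],"offset": [0,0,-0.1],"gripper": 1},{"rot": [0,0,0],"offset": [0,0,-0.1],"gripper": 0.75},{"rot": [0,0,0],"offset": [0,0,-0.1],"gripper": 0.6},{"rot": [0,0,0],"offset": [0,0,-0.1],"gripper": 0.3},{"rot": [0,0,0],"offset": [0,0,-0.1],"gripper": 0.2},{"rot": [0,0,0],"offset": [0,0,-0.1],"gripper": 0.2},{"rot": [0,0,0],"offset": [0,0,-0.1],"gripper": 0.2},{"rot": [0,0,0],"offset": [0,0,-0.1],"gripper": 0.2}]}}

```text
time_s: 14.3
position: [0.4048, 0.3894, 0.2408]
tcp_rot: [[0.88, -0.476, 0.004], [-0.476, -0.88, -0.001], [0.004, -0.001, -1.0]]
force: [0.1, -0.3, 0.3]
opening: 0.714
```

Request:
{"method": "arm_command", "body": {"targets": [{"rot": [0,0,0],"offset": [0,0,-1.5],"gripper": 0.2},{"rot": [0,0,0],"offset": [0,0,-4],"gripper": 0.2},{"rot": [0,0,0],"offset": [0,0,-7],"gripper": 0.2},{"rot": [0,0,0],"offset": [0,0,-10],"gripper": 0.2},{"rot": [0,0,0],"offset": [0,0,-13],"gripper": 0.2},{"rot": [0,0,0],"offset": [0,0,-16],"gripper": 0.2},{"rot": [0,0,0],"offset": [0,0,-16],"gripper": 0.2},{"rot": [0,0,0],"offset": [0,0,-16],"gripper": 0.2}]}}

```text
time_s: 15.1
position: [0.4041, 0.3896, 0.4012]
tcp_rot: [[0.88, -0.475, 0.005], [-0.475, -0.88, -0.001], [0.004, -0.002, -1.0]]
force: [-0.1, 0.3, -0.3]
opening: 0.8
```

```bash
python3 - <<'E'
from go import *
from h import *
s=bot.read_state();print(s["position"],s["force"],s["opening"])
cv2.imwrite("pics/c9.png",np.hstack([crop("side",260,220,150,150,4),crop("top",285,190,50,150,4)]))
E
```

```text
[0.40355647 0.38913653 0.39935342] [-0.46279751 -0.17126385 -0.2964632 ] 0.8001755385873373
```

View pics/c9.png

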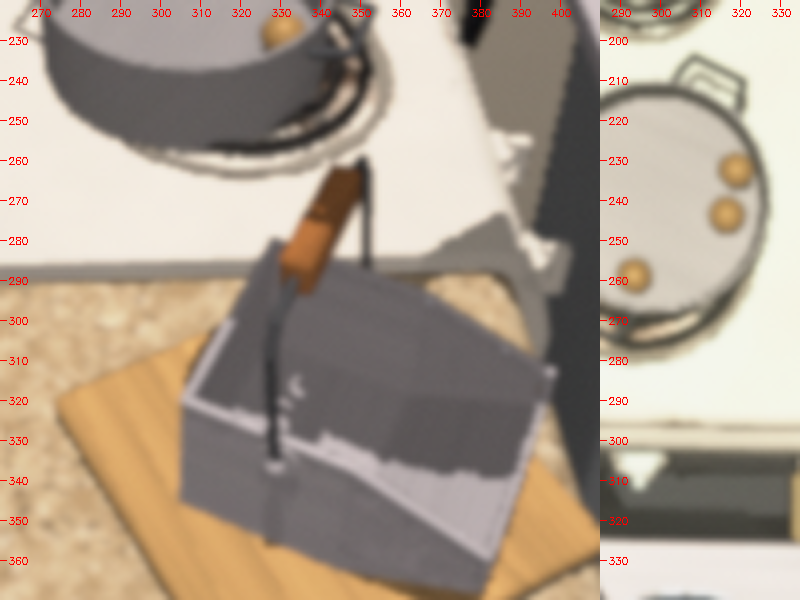

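```bash
python3 -c "
from rig import ticket;print(ticket.hand_in())"
```

```text
the job is handed in; nothing more can be done
None
```

The job is done and handed in at about 15 s of the 70 s allowed. I gripped the pail by its handle, swung it upright and lifted it. Then I tipped it to about 57° over the saucepan, set it back on the board at almost its original spot, and let go.

- **Potatoes:** the last top view shows all three lying inside the saucepan, and the pail empty. I judged this by eye and did not measure their distances or heights.
- **Pail:** the last side view shows it standing flat on the board with the handle upright. Its corners are within about 3 px of where they were at the start. I did not work out its final position or tilt in numbers.
- **Robot:** the gripper is open and 16 cm above the release point, and the force reading is about zero.
- **Forces:** the most I read at the end of any move was about 6 N, when setting the pail down.
- **Mug, tin and canister:** they were never approached closely, but I did not look at them again at the end.

Nothing in the last checks failed or disagreed. While setting down, I lowered the pail 1–2 mm past contact, which turned it slightly in the grip. It stood level again after release.

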